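# Hang the drilled key tag on the stand's eye

### The arm

A 6-joint arm with a two-finger parallel gripper is mounted at the origin on a cart in front of the work surface, level with it; the furniture and walls round the work are solid. World frame = base frame: x ahead of the robot, y to its left, z up, the work surface at z = 0. Lengths are in m, angles in rad, forces in N, time in s.
With the tool pointing down it reaches from about 0.225 to 0.875 m from the base axis. Payload 3.4 kg.
Tool frame: the origin (TCP) lies at the very end of the fingers, on their centre line; the grasp point (between the pads) lies 19 mm behind it; z points along the fingers, y is the direction in which the jaws open and shut (so a half turn about z gives the same grasp; the last joint's range is limited). The gripper opens to 85 mm and grips with 20 to 120 N. Pads are 22 mm wide; open, the fingers measure 114 mm over their backs; the gripper's body (76 mm by 85 mm) begins 54 mm behind the grasp point. The pads swing forward as they close: fully open they stand 13 mm farther back than shut.
Start: joints at [1.207, 0.276, 1.505, -0, 1.361, -0.121], TCP at [0.138, 0.558, 0.231] pointing down, gripper open.
Joint ranges: [-2.89, 2.89], [-0.75, 2.08], [0.22, 2.7], [-1.18, 4.32], [0.11, 2.71], [-2.7, 2.7]. Speed limits (rad/s): [2.57, 2.57, 3.14, 3.14, 3.14, 3.14].

### API

Orientations are given as a unit quaternion [w, x, y, z].
In Python, from rig import manip, viewer, job gives the robot as it stands.
- The arm moves only by the shell command python3 -m crank 'ROWS' [OPENING] [FORCE]. ROWS is JSON, a list of rows, each a list of 6 numbers: the shift along the tool's x, y, z in m, then the turn, a rotation vector about the tool's x, y, z in degrees. In form: [[dx, dy, dz, rx, ry, rz], ...]. A call has 1 to 20 rows; each row is the pose to reach, as a shift and turn from the pose measured when the call began, along the tool's axes at that moment; what a row does not reach only later rows make up. A row lasts 1/8 s, in which the tool goes at most 62.5 mm and 10.7 degrees, less where a joint would pass 70% of its speed; a pose out of reach is approached as far as the arm can. A call with a gripper value outside its range is refused whole. OPENING is the opening, from 0 (shut) to 1 (fully open), set as the call begins (- or left out, the last holds). The fingers move at their own pace and stop on an object; FORCE is the grip in N (left out, the last holds). Time passes only in rows, so rows that repeat a pose let the fingers close. It gives the time, the measured TCP pose, the force and the opening at its end, in the units of the state.
- manip.get_state(): the state, without advancing time (a new reading comes with each control period).
- viewer.get_image(name): name is "side" or "top"; returns a dict with "frame" (480x640x3 uint8, blue, green, red), "range_z" (480x640 float32, m along the optical axis (not along the pixel's ray), 0 where there is no reading), "intrinsics" (3x3 intrinsics, pixels), "D" ([k1, k2, p1, p2, k3] as OpenCV has them; the pictures are not rectified), "world_from_camera" (4x4, takes a point from camera to world coordinates). Camera axes: x right, y up, looking along -z (the intrinsics and any distortion apply to the point x, -y, -z); pixel columns grow to the right and rows downward; lengths in m; the calibration is good to about 2 mm. A picture is of the moment at which its call begins.
- job.sign_off(): hands the job in, once; it reports no verdict.
The state is a dict: "clock": time; "qpos": joint angles; "qd": joint speeds; "effort": joint torques, N m; "position": TCP position; "ee_rot": TCP orientation; "contact_force": force on the tool from outside, world axes, zero at the start; "moment": the same for the moment, N m; "width": finger opening in m.
Only numpy, scipy, OpenCV 4.12 (cv2) and the standard library are available. Lean on these libraries where they do the work, as an engineer would, in place of code of your own. Each camera call takes 0.05 s, during which the arm holds its last target. There are 200 camera calls.

### The job

The wooden key tag in the drilling jig is finished. Throw the toggle clamp's lever fully open, take the tag out and clip its snap hook onto the steel eye of the key stand: push the sprung gate in against the eye's cross bar until the bar is inside, then draw the hook back so that the gate snaps shut behind it. Leave the tag hanging freely and still from the eye with the gate closed, and do not disturb the tape measure, the sanding block or the screw box.

Things in the scene. Friction and masses are not known exactly. Their poses are not given: they have to be found in the camera images.
- toggle_jig_lever (a joint): lever of the toggle clamp, rad: about 0.09 = the clamp's arm presses on the tag (lever handle upright), 1.4 = fully open (handle nearly level, arm upright). It stays where it is left; it takes about 2 N at the handle.
- lever_pivot (a point): hinge axis of the clamp lever, 46 mm above the bench; axes of the wooden drilling jig (base 180 x 120 x 18 mm, screwed down): x from the lever to the work and on to the tag's hook, y along the hinge, z up. Opening swings the handle from upright over to -x and down; the arm over the tag rises. A fence, 48 mm high, stands beside the tag's plate on the -y side.
- lever_handle (a point): centre of the lever's round handle, 19 mm thick, 66 mm long; it moves with the lever. Clamp shut: it points up, this point lies 77 mm above the pivot and 6 mm to its -x side.
- key_tag: loose tag, 0.22 kg: wooden plate 80 x 62 x 12 mm with a steel snap hook on its end, 216 mm long. Origin: centre of the plate's underside. x runs from the wood to the hook's round end (plate -40 to 40 mm, hook to 176 mm). The hook stands on edge in the x-z plane, spine at +z, gate at -z. In the jig the plate lies flat, the hook sticks out beyond the base, gate down, its underside at the bench.
- hook_grip (a point): on the hook's spine above the tag's centre of mass, (94, 0, 40) mm in the tag's frame, same axes: the place to grip. The spine is a flat steel bar 12 (y) x 14 (z) mm, straight from x = 81 to 141 mm, 51 mm from the gate; 39 mm lie open between them. Fingers 25 mm wide here stay clear of the eye's bar.
- hook_mouth (a point): centre line of the shut gate where the eye's bar should meet it, (120, 0, -11) mm in the tag's frame, same axes; 10 mm either way along x will do, but from x = +16 mm on is the solid nose. Press the bar's centre in (along +z) 14 mm or more past this point (its end stop is the spine, 39 mm), then draw it 22 mm or more along +x; the round end stops it at 37 mm.
- gate (a joint): sprung gate, rad: 0 = shut, grows as it is pushed in towards the spine, stop at 0.95. A 9 mm round steel bar 62 mm long, hinged 48 mm to the -x side of hook_mouth, free tip 14 mm to the +x side, beside the nose. It takes 2 N at first, 5 to 8 N when the eye's bar is in, and springs shut once the bar has been drawn past its tip.
- stand_eye (a point): middle of the eye's cross bar in plan; x from the bar to the stand's post, y along the bar, z up. The rigid eye is a level U of 10 mm round steel, cross bar 70 mm, 68 mm before its plate on the post. The plate is locked anywhere in a 40 mm slot: the bar's centre lies 0 to 40 mm ABOVE this point (215 to 255 mm over the bench). That height is not reported: feel or look for it.
- key_stand: wooden key stand, screwed down, with its eye: foot 110 x 130 x 18 mm, post 70 mm wide, its top 280 mm above the bench; origin under the post, axes as stand_eye; cross bar at x = -85 mm. A tag let go on the eye swings for 2 to 5 s before it hangs still.
- tape_measure: bystander: yellow tape measure, 38 x 102 x 65 mm, to be left alone; origin under its centre
- sanding_block: bystander: cork-brown sanding block, 60 x 111 x 30 mm, to be left alone; origin under its centre
- screw_box: bystander: open green box of screws, 80 x 110 x 28 mm, to be left alone; origin under its centre

How it is judged:
By the outcome, as a careful person would: the job done as asked, in the order asked, and still so for the second after the job is handed in, with the robot touching nothing.
It also fails if it takes over 64 s, if anything falls off the work surface, if the arm or the gripper's body presses on something with over 40 N, if the wrist force passes 120 N, or if a joint passes its speed limit or range.

## Working session

There is one attempt and no reset: what is moved stays moved. The work goes in short steps, Python scripts to look and compute and a shell command to move; the robot and the scene stay as the last step left them, time stands still between calls to the robot, and variables do not carry over. Pictures are saved under pics/ and viewed, about 8 in all and at most 12, crops included, and the job is handed in when it is done.

```bash
mkdir -p pics; ls
cat > h.py <<'E'
import numpy as np, cv2
from rig import manip, viewer, job
def cap(n):
    d=viewer.get_image(n); np.savez('/tmp/%s.npz'%n,**{k:np.asarray(v) for k,v in d.items()}); return d
def load(n): return dict(np.load('/tmp/%s.npz'%n))
def cloud(d):
    K=np.array(d['intrinsics']);D=np.array(d['D'],float);T=np.array(d['world_from_camera'])
    v,u=np.mgrid[0:480,0:640]
    p=cv2.undistortPoints(np.stack([u,v],-1).reshape(-1,1,2).astype(np.float64),K,D).reshape(480,640,2)
    z=d['range_z']; P=np.stack([p[...,0]*z,-p[...,1]*z,-z],-1)
    W=P@T[:3,:3].T+T[:3,3]; W[z<=0]=np.nan
    return W
def ray(d,uv,h):
    K=np.array(d['intrinsics']);D=np.array(d['D'],float);T=np.array(d['world_from_camera'])
    p=cv2.undistortPoints(np.array(uv,float).reshape(-1,1,2),K,D).reshape(-1,2)
    r=np.c_[p[:,0],-p[:,1],-np.ones(len(p))]@T[:3,:3].T
    o=T[:3,3]; return o+r*((h-o[2])/r[:,2])[:,None]
E
python3 - <<'E'
from h import *
s=manip.get_state(); print(s)
a=cap('top');b=cap('side')
cv2.imwrite('pics/a1.png',a['frame']);cv2.imwrite('pics/b1.png',b['frame'])
for d in(a,b): print(np.round(d['world_from_camera'],3).tolist(),np.round(d['intrinsics'],1).tolist())
E
```

```text
pics
{'clock': 0.0, 'qpos': array([ 1.20700484e+00,  2.76600358e-01,  1.50612337e+00, -2.14807883e-05,
        1.36068353e+00, -1.20983447e-01]), 'qd': array([ 0.00084905, -0.00199574,  0.00024683, -0.00026286, -0.00022103,
       -0.0018785 ]), 'effort': array([ 2.43569288e-03, -4.16779697e+01, -2.45802552e+01,  3.39888466e-04,
        1.09830784e-02,  3.29023158e-05]), 'position': array([0.13806454, 0.5576446 , 0.23044053]), 'ee_rot': array([-2.07575666e-04,  1.21103729e-01,  9.92639443e-01, -8.83297350e-04]), 'contact_force': array([ 0.06238674, -0.42436987, -0.34655578]), 'moment': array([-0.02071342,  0.0553121 , -0.04102302]), 'width': 0.08507084453141517}
[[-0.021, 0.989, -0.148, 0.448], [-0.999, -0.025, -0.027, 0.004], [-0.031, 0.147, 0.989, 1.129], [0.0, 0.0, 0.0, 1.0]] [[583.9, 0.0, 315.3], [0.0, 583.9, 234.1], [0.0, 0.0, 1.0]]
[[0.991, 0.097, -0.092, 0.501], [-0.132, 0.619, -0.774, -0.832], [-0.018, 0.779, 0.626, 0.846], [0.0, 0.0, 0.0, 1.0]] [[499.9, 0.0, 319.7], [0.0, 499.9, 239.8], [0.0, 0.0, 1.0]]
```

View pics/a1.png

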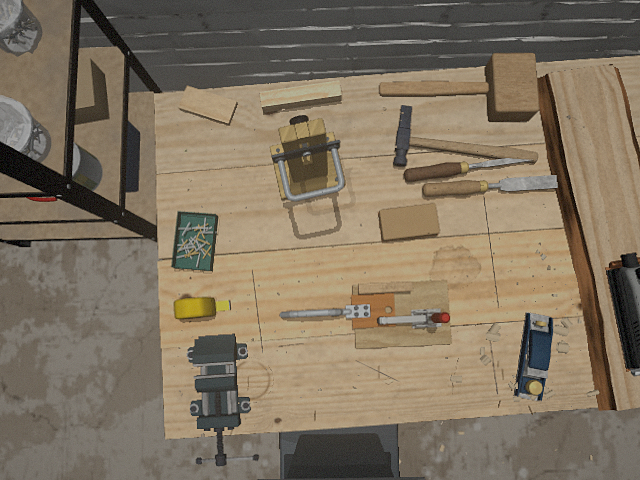

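View pics/b1.png

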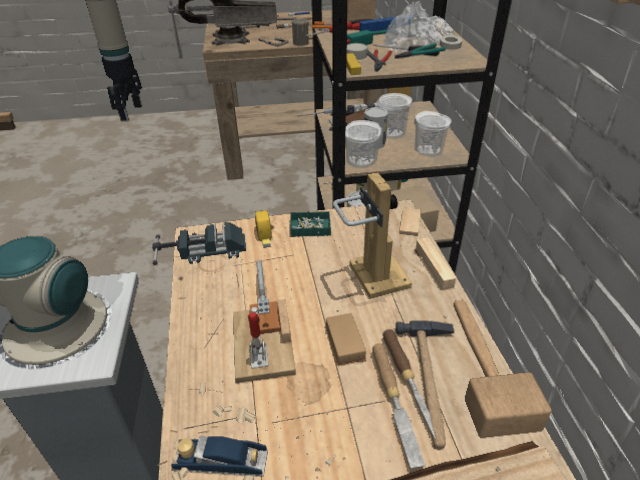

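The top view shows the jig at about (400,315) with the red handle at (440,318), the orange plate at (372,308) and the hook running to (282,315). The stand's eye bar is near (317,195), and the box, tape and sanding block are at (195,241), (200,307) and (408,222). The side view shows the eye at about (358,205).

Run:
```python
from h import *
a=load('top');b=load('side');Wa=cloud(a);Wb=cloud(b)
def st(n,p): 
    if len(p): print(n,len(p),'med',np.round(np.nanmedian(p,0),4),'p2',np.round(np.nanpercentile(p,2,axis=0),3),'p98',np.round(np.nanpercentile(p,98,axis=0),3))
for n,d,W in(('top',a,Wa),('side',b,Wb)):
    hsv=cv2.cvtColor(d['frame'],cv2.COLOR_BGR2HSV); H,S,V=cv2.split(hsv)
    wk=(W[...,0]>0.1)&(W[...,0]<0.85)&(abs(W[...,1])<.45)&(W[...,2]>-.03)
    red=((H<6)|(H>174))&(S>140)&wk&(W[...,2]>.05); st(n+' red',W[red])
    org=(H>6)&(H<14)&(S>150)&(V>120)&wk&(W[...,2]>.02)&(W[...,2]<.05); st(n+' plate',W[org])
    if org.sum()>20:
        r=cv2.minAreaRect(W[org][:,:2].astype(np.float32)*1000); print(r)
    # hook
    hk=(S<60)&wk&(W[...,2]>.03)&(W[...,2]<.09)&(W[...,0]>.2)&(W[...,0]<.4)&(W[...,1]>.04)&(W[...,1]<.22)
    p=W[hk]; st(n+' hook',p)
    if len(p)>20:
        c=p.mean(0);u,s,v=np.linalg.svd(p[:,:2]-c[:2],full_matrices=False); print('dir',v[0],np.degrees(np.arctan2(v[0][1],v[0][0])))
    # eye
    ey=(S<60)&wk&(W[...,2]>.19)&(W[...,2]<.28)&(W[...,0]>.4)&(W[...,0]<.75); p=W[ey]; st(n+' eye',p)
    post=(S>60)&wk&(W[...,2]>.26)&(W[...,2]<.3)&(W[...,0]>.4); st(n+' post',W[post])
    if post.sum()>10: print(cv2.minAreaRect(W[post][:,:2].astype(np.float32)*1000))
    base=(S>60)&wk&(W[...,2]>.01)&(W[...,2]<.026)&(W[...,0]<.42)&(W[...,1]<.15)&(W[...,1]>-.2); print('base',cv2.minAreaRect(W[base][:,:2].astype(np.float32)*1000))
    cv2.imwrite('pics/m_%s.png'%n,(red*80+org*120+hk*160+ey*200+post*255+base*50).astype(np.uint8))
c=a['frame'][90:250,240:460];e=a['frame'][260:370,260:480]
o=np.vstack([cv2.resize(c[:110],None,fx=3,fy=3)[:330],cv2.resize(e,None,fx=3,fy=3)])[:600]
o=np.vstack([cv2.resize(a['frame'][100:210,250:470],(600,300)),cv2.resize(e,(600,300))])
cv2.imwrite('pics/c1.png',o)
```

```text
top red 76 med [ 0.4501 -0.1778  0.1547] p2 [ 0.442 -0.186  0.149] p98 [ 0.457 -0.17   0.159]
top plate 17 med [ 0.4648 -0.0736  0.0308] p2 [ 0.437 -0.107  0.027] p98 [ 0.496 -0.032  0.034]
top hook 1089 med [0.3311 0.204  0.0431] p2 [0.202 0.163 0.03 ] p98 [0.397 0.219 0.053]
dir [-0.99978939 -0.0205227 ] -178.82405351159537
top eye 1164 med [0.6892 0.0361 0.2228] p2 [ 0.641 -0.015  0.216] p98 [0.73  0.089 0.237]
top post 897 med [0.7316 0.0446 0.2797] p2 [0.717 0.011 0.262] p98 [0.75  0.078 0.283]
((734.209228515625, 44.95310592651367), (26.652141571044922, 70.00475311279297), 11.183870315551758)
base ((349.4914855957031, -117.48726654052734), (164.7129669189453, 140.94708251953125), 89.96453857421875)
side red 202 med [ 0.4484 -0.1818  0.1319] p2 [ 0.441 -0.186  0.096] p98 [ 0.456 -0.175  0.156]
side plate 3 med [ 0.452  -0.09    0.0299] p2 [ 0.441 -0.106  0.029] p98 [ 0.454 -0.034  0.031]
side hook 442 med [0.3287 0.2012 0.0419] p2 [0.201 0.161 0.03 ] p98 [0.398 0.219 0.053]
dir [-0.9999213  -0.01254602] -179.2811470315515
side eye 701 med [0.7052 0.0304 0.2217] p2 [ 0.64  -0.014  0.205] p98 [0.729 0.088 0.235]
side post 394 med [0.7301 0.0354 0.2783] p2 [0.715 0.01  0.261] p98 [0.75  0.077 0.282]
((732.337890625, 44.750247955322266), (27.869855880737305, 72.80328369140625), 10.718804359436035)
base ((407.3192138671875, -116.20793151855469), (25.187240600585938, 167.09043884277344), 0.3171628415584564)
```

View pics/c1.png

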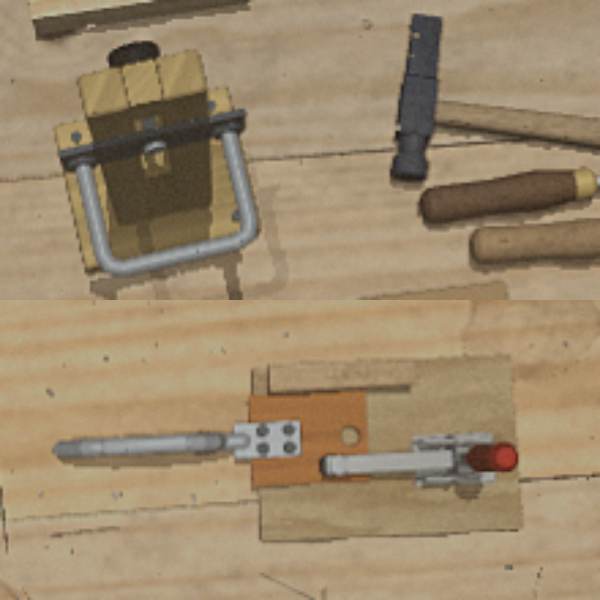

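The enlarged top view shows the eye's bar at about crop (170,258), the hook from (55,448) to (235,440), the plate at (308,438) and the handle at (495,457). There is nothing between them. My hook and base ranges were wrong, so I'll redo those.

Run:
```python
from h import *
a=load('top');b=load('side')
def rect(p): r=cv2.minAreaRect((p[:,:2]*1000).astype(np.float32)); return np.round(r[0],1),np.round(r[1],1),round(r[2],1)
for n,d in(('top',a),('side',b)):
    W=cloud(d);x,y,z=W[...,0],W[...,1],W[...,2]
    H,S,V=cv2.split(cv2.cvtColor(d['frame'],cv2.COLOR_BGR2HSV))
    org=(H>4)&(H<16)&(S>140)&(x>.38)&(x<.54)&(y>-.12)&(y<.08)&(z>.02)&(z<.045)
    print(n,'plate',org.sum(),rect(W[org]),np.nanmedian(W[org],0))
    hk=(x>.38)&(x<.54)&(y>.05)&(y<.2)&(z>.045)&(z<.09); p=W[hk]
    f=np.polyfit(p[:,1],p[:,0],1); print('hook',len(p),'ylim',np.percentile(p[:,1],[0,100]),'z',np.percentile(p[:,2],[5,50,95]),'x=%.4f*y+%.4f'%tuple(f))
    bs=(x>.36)&(x<.56)&(y>-.25)&(y<.05)&(z>.013)&(z<.023); bs=cv2.morphologyEx(bs.astype(np.uint8),cv2.MORPH_OPEN,np.ones((3,3)))>0
    print('base',rect(W[bs]))
    ft=(x>.6)&(z>.01)&(z<.025)&(y>-.05)&(y<.14)&(x<.82)
    ey=(S<70)&(x>.58)&(x<.76)&(y>-.06)&(y<.14)&(z>.19)&(z<.275); p=W[ey]
    # bar: rotate by -11deg and take front 12 mm
    t=np.radians(10.9);q=(p[:,:2]-[.733,.045])@np.array([[np.cos(t),-np.sin(t)],[np.sin(t),np.cos(t)]])
    print('eye local x',np.percentile(q[:,0],[1,5]),'y',np.percentile(q[:,1],[1,99]))
    m=(q[:,0]<np.percentile(q[:,0],1)+.009)&(abs(q[:,1])<.03)
    g=np.polyfit(q[m,1],q[m,0],1);print('bar',m.sum(),'mean',p[m].mean(0),'local',q[m].mean(0),'slope deg',np.degrees(np.arctan(g[0])),'z',np.percentile(p[m,2],[5,50,90,98]))
    np.save('/tmp/ey_%s.npy'%n,p)
```

```text
top plate 881 (array([466. , -69.7]), array([61.4, 78.9]), 1.9) [ 0.47390833 -0.07185521  0.03105396]
hook 217 ylim [0.05012333 0.19905646] z [0.04696491 0.05977192 0.06561954] x=-0.5869*y+0.5057
base (array([ 459.2, -124. ]), array([120.5, 179.6]), 1.1)
eye local x [-0.08989009 -0.08849267] y [-0.05237357  0.05137096]
bar 221 mean [0.64840416 0.02943821 0.22215394] local [-0.08601228  0.00071565] slope deg -0.37921809496086967 z [0.21900554 0.22227604 0.22444212 0.2256016 ]
side plate 441 (array([464.2, -70. ]), array([59.6, 80.9]), 1.7) [ 0.47689172 -0.08311654  0.03072633]
hook 70 ylim [0.05047374 0.19895461] z [0.04587338 0.06213508 0.066499  ] x=-0.5618*y+0.4974
base (array([ 456. , -123.2]), array([119.7, 184.2]), 1.7)
eye local x [-0.09145322 -0.0898622 ] y [-0.05412542  0.05204225]
bar 82 mean [0.64624843 0.02735823 0.22172063] local [-0.08852244 -0.00091916] slope deg -0.4416309830916808 z [0.21774708 0.22223454 0.22387167 0.22499064]
```

```bash
cat >> h.py <<'E'
from scipy.spatial.transform import Rotation as Ro
def R_of(yaw,tilt=0):
    # tool down, tool x at heading yaw deg (world); tilt deg: tool z tipped towards heading
    x=np.array([np.cos(np.radians(yaw)),np.sin(np.radians(yaw)),0]);z=np.array([0,0,-1.]);y=np.cross(z,x)
    return Ro.from_rotvec(y*np.radians(-tilt)*-1*-1)*Ro.from_matrix(np.c_[x,y,z]) if tilt else Ro.from_matrix(np.c_[x,y,z])
def rel(targets,R=None):
    s=manip.get_state();q=s['ee_rot'];C=Ro.from_quat([q[1],q[2],q[3],q[0]])
    for t in targets:
        G=t[1] if isinstance(t,tuple) else (R or C); p=t[0] if isinstance(t,tuple) else t
        print(np.round(C.inv().apply(np.array(p)-s['position']),4).tolist(),np.round(np.degrees((C.inv()*G).as_rotvec()),1).tolist())
    return s
E
python3 - <<'E'
from h import *
rel([[.449,-.13,.231]],R_of(91.5))
for n in('top','side'):
    d=load(n);W=cloud(d);x,y,z=W[...,0],W[...,1],W[...,2]
    m=(x>.42)&(x<.5)&(y>.015)&(y<.068)&(z>.045)&(z<.09);p=W[m];print(n,len(p),np.polyfit(p[:,1]-.024,p[:,0],1),np.percentile(p,[2,50,98],axis=0).tolist())
    m=(x>.42)&(x<.5)&(y>.05)&(y<.2)&(z>.02)&(z<.09);print(np.nanmax(W[m][:,1]))
    m=(x>.42)&(x<.48)&(y>-.2)&(y<-.15)&(z>.09)&(z<.2);p=W[m];print('handle',len(p),np.percentile(p,[2,50,98],axis=0).round(4).tolist())
E
```

```text
[-0.4671, -0.5928, 0.0004] [-0.1, 0.0, 74.6]
top 168 [-0.01669953  0.46387585] [[0.4581431376827691, 0.015612160089358385, 0.05872976708180374], [0.4633647312600091, 0.04097016913603687, 0.06435619132094961], [0.46860494286940957, 0.06638655508748396, 0.0685574988196834]]
0.19939254636711096
handle 191 [[0.442, -0.1864, 0.0981], [0.4503, -0.1724, 0.15], [0.459, -0.1653, 0.1589]]
side 79 [-0.0239827   0.46156801] [[0.4554941241935833, 0.016593433758897727, 0.06077639604927346], [0.461209237728025, 0.04063645932584814, 0.06474779492739502], [0.4667877291132683, 0.06580303660073324, 0.06829865113301813]]
0.19887226333057584
handle 232 [[0.4393, -0.1863, 0.095], [0.4479, -0.1815, 0.1317], [0.4561, -0.1734, 0.1564]]
```

```bash
python3 -m crank '[[-0.47,-0.593,0,0,0,74],[-0.47,-0.593,0,0,0,74],[-0.47,-0.593,0,0,0,74],[-0.47,-0.593,0,0,0,74],[-0.47,-0.593,0,0,0,74],[-0.47,-0.593,0,0,0,74],[-0.47,-0.593,0,0,0,74],[-0.47,-0.593,0,0,0,74],[-0.47,-0.593,0,0,0,74],[-0.47,-0.593,0,0,0,74],[-0.47,-0.593,0,0,0,74],[-0.47,-0.593,0,0,0,74],[-0.47,-0.593,0,0,0,74],[-0.47,-0.593,0,0,0,74]]' 0 40
```

```text
clock: 1.85
position: [0.4511, -0.1307, 0.2307]
ee_rot: [-0.001, 0.695, 0.719, -0.001]
contact_force: [-0.6, -0.2, -0.5]
width: -0.0001
```

```bash
python3 -m crank '[[0,-0.001,0.055,0,0,0],[0,-0.001,0.109,0,0,0],[0,-0.001,0.109,0,0,0],[-0.02,-0.001,0.109,0,0,0],[-0.032,-0.001,0.109,0,0,0],[-0.046,-0.001,0.111,0,0,0],[-0.06,-0.001,0.114,0,0,0],[-0.073,-0.001,0.122,0,0,0],[-0.085,-0.001,0.131,0,0,0],[-0.092,-0.001,0.14,0,0,0],[-0.1,-0.001,0.149,0,0,0],[-0.108,-0.001,0.157,0,0,0],[-0.112,-0.001,0.164,0,0,0],[-0.112,-0.001,0.168,0,0,0],[-0.112,-0.001,0.17,0,0,0],[-0.112,-0.001,0.17,0,0,0]]' 0 40
python3 - <<'E'
from h import *
d=cap('side');cap('top');cv2.imwrite('pics/b2.png',cv2.resize(d['frame'][230:400,190:340],(600,680))[:600])
E
```

```text
clock: 3.85
position: [0.454, -0.2439, 0.064]
ee_rot: [0.001, 0.694, 0.72, -0.002]
contact_force: [-5.8, 2.4, 23.0]
width: 0.0
```

View pics/b2.png

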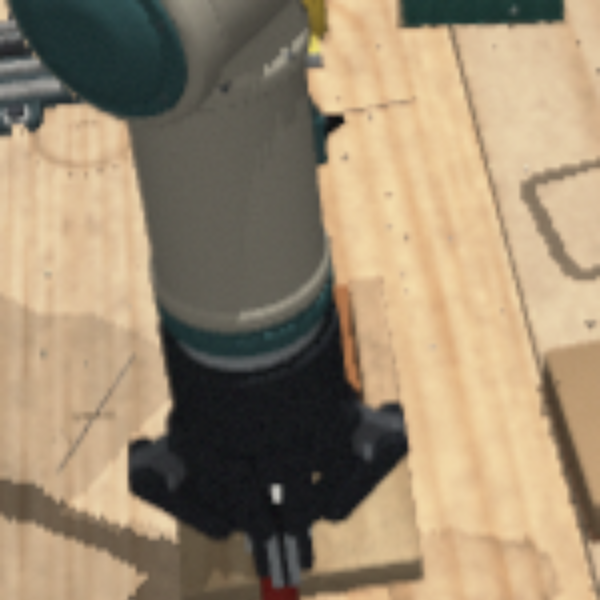

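The lever is on its stop: 23 N at a handle height that matches about 1.4 rad. The picture shows the fingers pressing on the red handle at (280,590). Next I'll retract and go to the hook.

```bash
python3 -m crank '[[0,0,-0.05,0,0,0],[0,0,-0.1,0,0,0],[0,0,-0.14,0,0,0]]' 0 40
python3 -m crank '[[0.06,0,0,0,0,0],[0.12,0.003,0,0,0,0],[0.18,0.005,0,0,0,0],[0.24,0.008,0,0,0,0],[0.268,0.009,0,0,0,0.5],[0.268,0.009,0,0,0,0.5],[0.268,0.009,0,0,0,0.5]]' 1 40
python3 - <<'E'
from h import *
d=cap('top');W=cloud(d);x,y,z=W[...,0],W[...,1],W[...,2]
cv2.imwrite('pics/a2.png',cv2.resize(d['frame'][250:370,240:480],(800,400)))
H,S,V=cv2.split(cv2.cvtColor(d['frame'],cv2.COLOR_BGR2HSV))
m=((H<6)|(H>174))&(S>140)&(x>.4)&(x<.5)&(y<-.15)&(y>-.35);print('handle',np.percentile(W[m],[2,50,98],axis=0).round(3).tolist())
rel([[.463,.024,.039]],R_of(91.3))
E
```

```text
clock: 4.32
position: [0.4546, -0.2441, 0.2062]
ee_rot: [0.003, 0.694, 0.72, -0.002]
contact_force: [0.2, -0.2, -0.1]
width: -0.0002
clock: 5.2
position: [0.454, 0.0233, 0.2045]
ee_rot: [0.003, 0.697, 0.717, -0.002]
contact_force: [0.0, -0.1, -0.0]
width: 0.0857
handle [[0.443, -0.269, 0.054], [0.451, -0.238, 0.061], [0.459, -0.209, 0.069]]
[0.0019, 0.0088, 0.1655] [0.1, 0.4, 0.3]
```

View pics/a2.png

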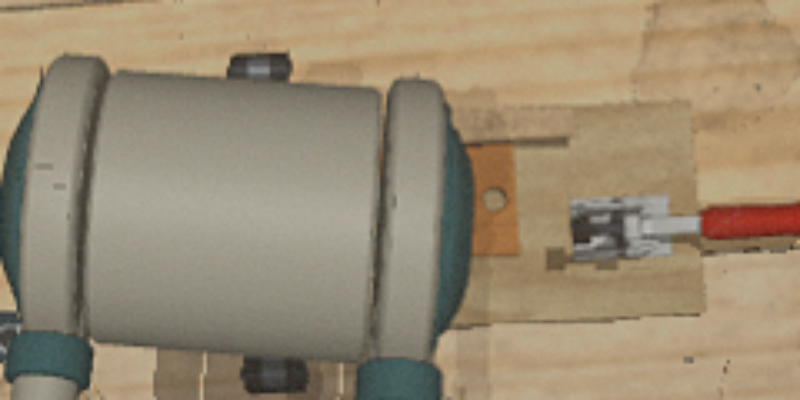

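The lever lies open, with the handle level at (750,222) and z 0.061. The plate is free, so I'll descend and grip.

```bash
python3 -m crank '[[0.002,0.009,0.05,0,0.2,0.3],[0.002,0.009,0.1,0,0.4,0.3],[0.002,0.009,0.14,0,0.4,0.3],[0.002,0.009,0.155,0,0.4,0.3],[0.002,0.009,0.1655,0,0.4,0.3],[0.002,0.009,0.1655,0,0.4,0.3]]' 1 110
python3 -m crank '[[0,0,0,0,0,0],[0,0,0,0,0,0],[0,0,0,0,0,0],[0,0,0,0,0,0],[0,0,0,0,0,0],[0,0,0,0,0,0],[0,0,0,0,0,0],[0,0,0,0,0,0]]' 0 110
```

```text
clock: 6.0
position: [0.4632, 0.0234, 0.0387]
ee_rot: [0.0, 0.7, 0.714, 0.0]
contact_force: [0.1, 0.3, 0.1]
width: 0.0855
clock: 7.0
position: [0.4634, 0.0235, 0.039]
ee_rot: [0.0, 0.7, 0.714, 0.0]
contact_force: [-0.5, 1.1, 4.9]
width: 0.0101
```

```bash
python3 -m crank '[[0,0,-0.02,0,0,0],[0,0,-0.06,0,0,0],[0,0,-0.12,0,0,0],[0,0,-0.18,0,0,0],[0,0,-0.24,0,0,0],[0,0,-0.29,0,0,0],[0,0,-0.29,0,0,10],[0,0,-0.29,0,0,20],[0,0,-0.29,0,0,30],[0,0,-0.29,0,0,40],[0,0,-0.29,0,0,50],[0,0,-0.29,0,0,60],[0,0,-0.29,0,0,70],[0,0,-0.29,0,0,76],[0,0,-0.29,0,0,80],[0,0,-0.29,0,0,80]]' 0 110
python3 - <<'E'
from h import *
s=rel([[.6166,.0226,.33],[.6166,.0226,.31]],R_of(11.1)); print(s['qpos'].round(2),s['contact_force'],s['moment'],s['width'])
d=cap('side');cv2.imwrite('pics/b3.png',d['frame'][100:400,140:540])
E
```

```text
clock: 9.0
position: [0.4627, 0.0234, 0.3282]
ee_rot: [-0.0, 0.995, 0.098, -0.0]
contact_force: [0.1, 1.1, -2.2]
width: 0.01
[0.1507, 0.0308, -0.0019] [-0.0, 0.0, 0.1]
[0.1508, 0.0308, 0.0181] [-0.0, 0.0, 0.1]
[-0.1   0.06  1.54  0.    1.54  1.27] [ 0.11434442  1.05156952 -2.23758335] [ 0.02024048 -0.02718046  0.01538977] 0.010009745131354844
```

View pics/b3.png

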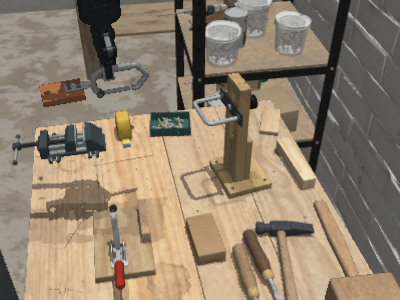

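The tag is held level, with the plate at (62,92) and the hook end at (148,75), clear of the eye at (215,105). Next I'll move it over the bar.

```bash
python3 -m crank '[[0.04,0.008,0,0,0,0],[0.08,0.016,0,0,0,0],[0.12,0.025,0,0,0,0],[0.14,0.03,0,0,0,0],[0.151,0.031,0,0,0,0],[0.151,0.031,0.01,0,0,0],[0.151,0.031,0.018,0,0,0],[0.151,0.031,0.018,0,0,0]]' 0 110
python3 - <<'E'
from h import *
s=rel([[.6166,.0226,.27],[.6166,.0226,.261]],R_of(11.1)); print(s['qpos'].round(2),s['contact_force'],s['position'])
a=cap('top');d=cap('side')
W=cloud(d);h=np.array([.9813,.1925])
q=(W[...,:2]-[.648,.0288]);lx=q@h;ly=q@np.array([-h[1],h[0]]);z=W[...,2]
m=(abs(ly)<.02)&(lx>-.01)&(lx<.07)&(z>.27)&(z<.36);print('hook beyond bar: lx',np.percentile(lx[m],[50,95,100]),'ly',np.percentile(ly[m],[5,50,95]),'z',np.percentile(z[m],[0,5,95]))
m=(abs(ly)<.02)&(lx>.05)&(lx<.09)&(z>.19)&(z<.26);print('plate/bolt lx',np.percentile(lx[m],[0,5,50]))
m=(abs(ly)<.04)&(lx>-.22)&(lx<-.09)&(z>.27)&(z<.34);print('wood lx,z,ly',np.percentile(lx[m],[1,99]),np.percentile(z[m],[2,98]),np.percentile(ly[m],[2,98]))
o=np.hstack([cv2.resize(d['frame'][150:300,300:450],(400,400)),cv2.resize(a['frame'][90:240,230:380],(400,400))])
cv2.imwrite('pics/c2.png',o)
E
```

```text
clock: 10.05
position: [0.6155, 0.0226, 0.3094]
ee_rot: [-0.0, 0.995, 0.098, -0.001]
contact_force: [-0.0, 0.3, -1.5]
width: 0.0099
[0.0012, 0.0003, 0.0394] [-0.0, 0.1, 0.2]
[0.0012, 0.0003, 0.0484] [-0.0, 0.1, 0.2]
[-0.08  0.31  1.27  0.    1.57  1.3 ] [-0.03197646  0.31940688 -1.48629984] [0.61549194 0.02262621 0.30940081]
hook beyond bar: lx [0.02221622 0.04316564 0.04982157] ly [-0.00552432 -0.00222648  0.00297694] z [0.27300449 0.27684481 0.33449826]
plate/bolt lx [0.06258513 0.06619485 0.07108055]
wood lx,z,ly [-0.16538306 -0.0910793 ] [0.2913953  0.30828632] [-0.03121617  0.03084898]
```

View pics/c2.png

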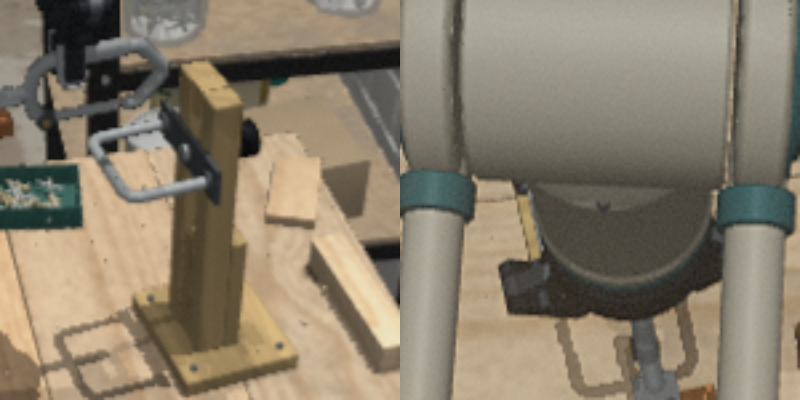

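The side view (left half) shows the hook above the eye bar, end at (165,65). The numbers agree: 50 mm past the bar, with the plate bolt at 63 mm. Now I'll feel for contact.

```bash
python3 -m crank '[[0.001,0,0.02,0,0,0],[0.001,0,0.036,0,0,0],[0.001,0,0.044,0,0,0],[0.001,0,0.044,0,0,0]]' 0 110
python3 -m crank '[[0,0,0.003,0,0,0],[0,0,0.006,0,0,0],[0,0,0.006,0,0,0]]' 0 110
python3 -m crank '[[0,0,0.003,0,0,0],[0,0,0.006,0,0,0],[0,0,0.006,0,0,0]]' 0 110
```

```text
clock: 10.65
position: [0.617, 0.0227, 0.2659]
ee_rot: [-0.0, 0.995, 0.098, -0.001]
contact_force: [0.0, 1.1, -1.6]
width: 0.0099
clock: 11.02
position: [0.6171, 0.0227, 0.2601]
ee_rot: [-0.0, 0.995, 0.098, -0.0]
contact_force: [0.0, 0.1, -1.3]
width: 0.0097
clock: 11.4
position: [0.6171, 0.0227, 0.254]
ee_rot: [-0.0, 0.995, 0.098, -0.001]
contact_force: [0.1, -0.6, 0.9]
width: 0.01
```

```bash
python3 -m crank '[[0,0,0.004,0,0,0],[0,0,0.008,0,0,0],[0,0,0.012,0,0,0],[0,0,0.012,0,0,0]]' 0 110
python3 -m crank '[[0,0,0.004,0,0,0],[0,0,0.008,0,0,0],[0,0,0.012,0,0,0],[0,0,0.016,0,0,0],[0,0,0.016,0,0,0]]' 0 110
python3 - <<'E'
from h import *
d=cap('side');cv2.imwrite('pics/b4.png',cv2.resize(d['frame'][140:280,270:430],(800,600),interpolation=cv2.INTER_CUBIC))
E
```

```text
clock: 11.9
position: [0.6172, 0.0227, 0.2418]
ee_rot: [-0.0, 0.995, 0.098, -0.0]
contact_force: [0.6, 0.2, 1.9]
width: 0.01
clock: 12.52
position: [0.6162, 0.0225, 0.2251]
ee_rot: [-0.0, 0.995, 0.098, -0.002]
contact_force: [-1.8, 0.1, 2.0]
width: 0.0098
```

View pics/b4.png

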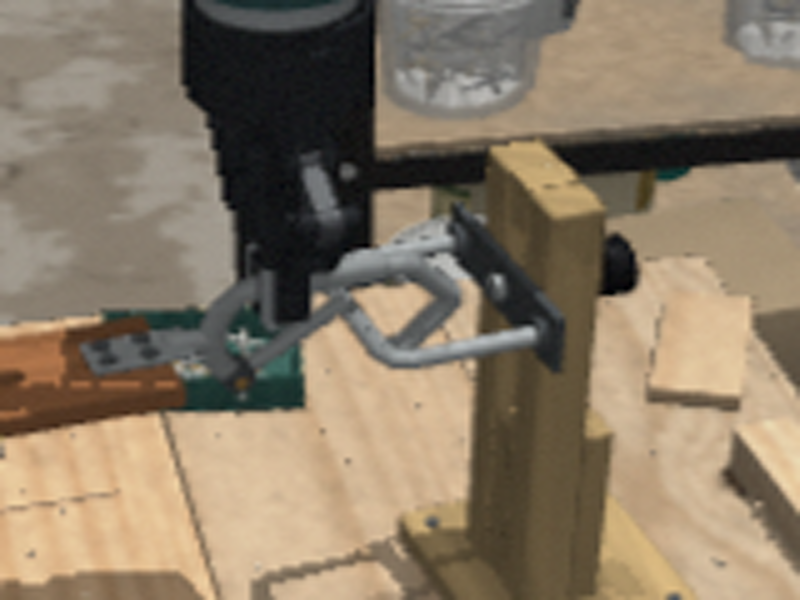

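The picture shows the gate swung in, from its hinge at (240,380) up to about (340,300), with the bar through the mouth. Now I'll draw back.

```bash
python3 -m crank '[[-0.006,0,0,0,0,0],[-0.012,0,0,0,0,0],[-0.018,0,0,0,0,0],[-0.023,0,0,0,0,0],[-0.026,0,0,0,0,0],[-0.026,0,0,0,0,0]]' 0 110
python3 - <<'E'
from h import *
d=cap('side');cv2.imwrite('pics/b5.png',cv2.resize(d['frame'][140:280,270:430],(800,600),interpolation=cv2.INTER_CUBIC))
s=manip.get_state();print(s['qpos'].round(3),s['contact_force'],s['moment'])
E
```

```text
clock: 13.32
position: [0.5905, 0.0174, 0.2254]
ee_rot: [-0.0, 0.995, 0.098, -0.002]
contact_force: [0.4, -0.4, -1.3]
width: 0.0101
[-0.088  0.305  1.478 -0.     1.362  1.286] [ 0.7712605   0.31680971 -1.73855785] [-0.04281484 -0.0416874   0.00831928]
```

View pics/b5.png

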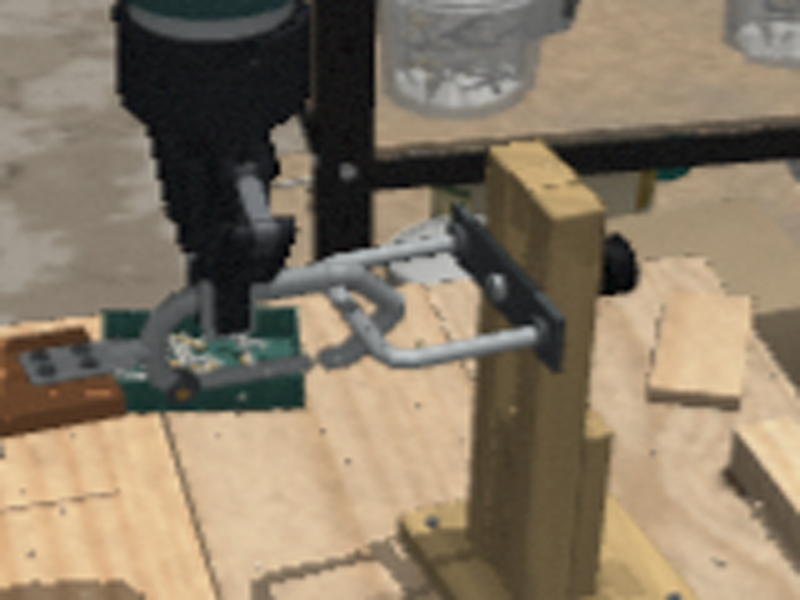

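The gate is shut again: a straight line from (180,385) to (310,362) beside the nose, with the eye bar inside the hook. Next I'll lower the tag around the bar by tilting the tool, so it doesn't swing hard when released.

```bash
python3 -m crank '[[-0.0007,0,0.0077,0,7.5,0],[-0.0005,0,0.0155,0,15,0],[0.0008,0,0.0231,0,22.5,0],[0.0031,0,0.0305,0,30,0],[0.0063,0,0.0376,0,37.5,0],[0.0104,0,0.0442,0,45,0],[0.0104,0,0.0442,0,45,0],[0.0104,0,0.0442,0,45,0]]' 0 110
python3 - <<'E'
from h import *
s=manip.get_state();print(s['qpos'].round(3),s['contact_force'],s['moment'])
E
```

```text
clock: 14.38
position: [0.5997, 0.0192, 0.1801]
ee_rot: [-0.038, 0.92, 0.09, 0.379]
contact_force: [0.3, 0.3, -1.4]
width: 0.0098
[-0.288  0.106  2.188  1.22   0.357  0.016] [ 0.25968448  0.25224442 -1.36913028] [-0.07334436  0.5425856   0.0005905 ]
```

```bash
python3 -m crank '[[0,0,0,0,0,0],[0,0,0,0,0,0],[-0.0023,0,0.006,0,0,0],[-0.0046,0,0.0129,0,0,0],[-0.0055,0,0.0175,0,0,0],[-0.0062,0,0.0218,0,0,0],[-0.0065,0,0.026,0,0,0],[-0.0065,0,0.03,0,0,0],[-0.0065,0,0.03,0,0,0]]' 0 20
python3 - <<'E'
from h import *
s=manip.get_state();print(s['qpos'].round(3),s['contact_force'],s['moment'])
d=cap('side');cv2.imwrite('pics/b6.png',cv2.resize(d['frame'][140:300,270:430],(600,600),interpolation=cv2.INTER_CUBIC))
E
```

```text
clock: 15.5
position: [0.6192, 0.0225, 0.1589]
ee_rot: [-0.037, 0.919, 0.09, 0.383]
contact_force: [-5.5, -0.0, 9.7]
width: 0.0102
[-0.266  0.17   2.192  1.434  0.325 -0.194] [-5.45523962 -0.03960299  9.72897297] [ 0.16150189 -0.98865556  0.07016717]
```

View pics/b6.png

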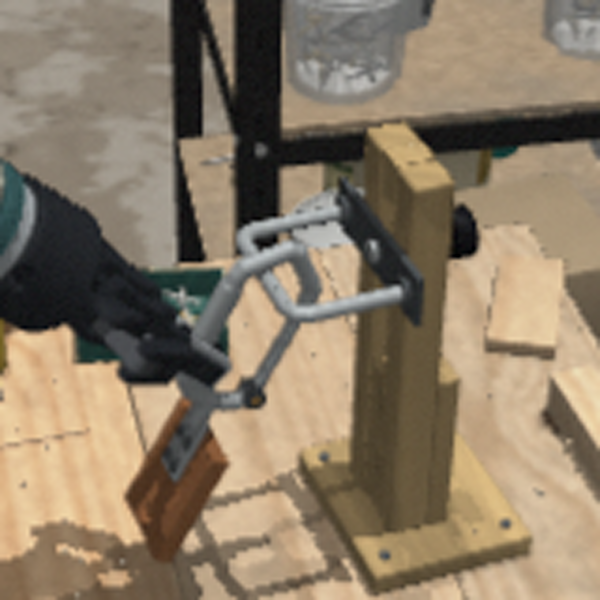

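The tag now hangs steeply from the bar: plate at (175,480), hook loop around the bar near (290,270), gate closed. I'll swing it a little further, then release and retreat.

```bash
python3 -m crank '[[-0.0003,0,0.005,0,0,0],[-0.0005,0,0.01,0,0,0],[-0.0005,0,0.01,0,0,0]]' 0 20
python3 -m crank '[[0,0,0,0,0,0],[0,0,0,0,0,0],[0,0,0,0,0,0],[0,0,0,0,0,0],[0,0,0,0,0,0],[0,0,0,0,0,0]]' 0.8 20
python3 -m crank '[[0,0,-0.02,0,0,0],[0,0,-0.05,0,0,0],[0,0,-0.08,0,0,0],[0,0,-0.11,0,0,0],[0,0,-0.14,0,0,0],[0,0,-0.16,0,0,0],[0,0,-0.16,0,0,0]]' 0.8 20
python3 - <<'E'
from h import *
s=manip.get_state();print(s['qpos'].round(3),s['contact_force'])
d=cap('side');cv2.imwrite('pics/b7.png',cv2.resize(d['frame'][140:300,270:430],(600,600),interpolation=cv2.INTER_CUBIC))
E
```

```text
clock: 15.92
position: [0.6294, 0.0241, 0.1571]
ee_rot: [-0.037, 0.917, 0.091, 0.387]
contact_force: [-8.1, 0.1, 14.2]
width: 0.0103
clock: 16.68
position: [0.6294, 0.0241, 0.1569]
ee_rot: [-0.037, 0.917, 0.091, 0.387]
contact_force: [0.6, -0.2, 1.4]
width: 0.0683
clock: 17.55
position: [0.5167, 0.0015, 0.2698]
ee_rot: [-0.037, 0.916, 0.091, 0.388]
contact_force: [0.3, -0.3, -0.8]
width: 0.0685
[-0.451 -0.159  2.173  0.846  0.613  0.34 ] [ 0.3278064  -0.31075126 -0.81119326]
```

View pics/b7.png

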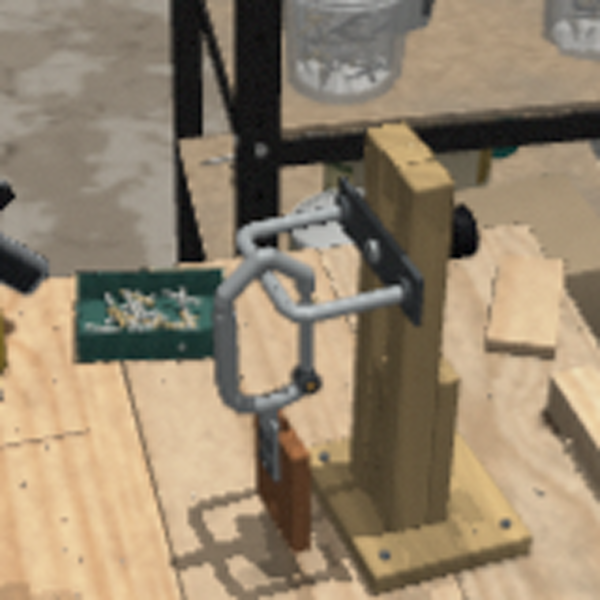

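The tag hangs from the eye clear of the post: loop over the bar at (265,265), gate shut from (310,380) up to (308,290), plate at (285,490). I'll wait for it to settle and check that it's still.

```bash
H='[0,0,0,0,0,0]'; python3 -m crank '[[0,0,0,0,0,0],[0,0,0,0,0,0],[0,0,0,0,0,0],[0,0,0,0,0,0],[0,0,0,0,0,0],[0,0,0,0,0,0],[0,0,0,0,0,0],[0,0,0,0,0,0],[0,0,0,0,0,0],[0,0,0,0,0,0],[0,0,0,0,0,0],[0,0,0,0,0,0],[0,0,0,0,0,0],[0,0,0,0,0,0],[0,0,0,0,0,0],[0,0,0,0,0,0],[0,0,0,0,0,0],[0,0,0,0,0,0],[0,0,0,0,0,0],[0,0,0,0,0,0]]' >/dev/null
python3 -m crank '[[0,0,0,0,0,0],[0,0,0,0,0,0],[0,0,0,0,0,0],[0,0,0,0,0,0],[0,0,0,0,0,0],[0,0,0,0,0,0],[0,0,0,0,0,0],[0,0,0,0,0,0],[0,0,0,0,0,0],[0,0,0,0,0,0],[0,0,0,0,0,0],[0,0,0,0,0,0],[0,0,0,0,0,0],[0,0,0,0,0,0],[0,0,0,0,0,0],[0,0,0,0,0,0],[0,0,0,0,0,0],[0,0,0,0,0,0],[0,0,0,0,0,0],[0,0,0,0,0,0]]'
cat > chk.py <<'E'
from h import *
o=[]
for i in range(6):
    d=cap('side'); W=cloud(d);x,y,z=W[...,0],W[...,1],W[...,2]
    H,S,V=cv2.split(cv2.cvtColor(d['frame'],cv2.COLOR_BGR2HSV))
    m=(H>4)&(H<16)&(S>140)&(x>.5)&(x<.72)&(y>-.1)&(y<.15)&(z>.01)&(z<.2); v,u=np.nonzero(m); o.append((u.mean(),v.mean()))
    if i==0: print('plate',np.percentile(W[m],[2,50,98],axis=0).round(3).tolist())
print(np.round(o,2).tolist(),manip.get_state()['clock'])
f=cv2.absdiff(d['frame'],cv2.imread('pics/b1.png')).max(2)>40
print('side-view change px: tape',f[208:245,250:275].sum(),'box',f[208:238,288:332].sum(),'block',f[312:366,325:368].sum())
cv2.imwrite('pics/b8.png',cv2.resize(d['frame'][140:380,190:430],(600,600),interpolation=cv2.INTER_CUBIC))
E
python3 chk.py
```

```text
clock: 22.6
position: [0.5168, 0.0016, 0.2689]
ee_rot: [-0.037, 0.917, 0.09, 0.388]
contact_force: [-0.2, -0.2, -0.5]
width: 0.0681
plate [[0.651, -0.0, 0.025], [0.662, 0.005, 0.061], [0.671, 0.05, 0.102]]
[[346.9, 270.4], [346.93, 270.31], [347.04, 270.45], [346.86, 270.27], [346.91, 270.4], [346.92, 270.57]] 22.9
side-view change px: tape 173 box 82 block 0
```

View pics/b8.png

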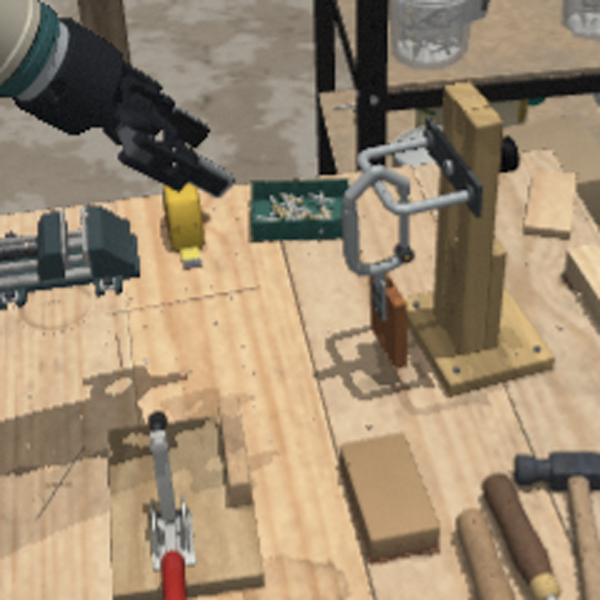

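The tag is still (centroid noise under 0.3 px), the gate is shut and the lever is open. The pixel changes at the tape and box come from the gripper and hook overlapping them in this view.

```bash
python3 -c "
from rig import job; print(job.sign_off())"
```

```text
the job is handed in; nothing more can be done
None
```

The tag is hanging from the stand's eye with its gate shut, and I handed the job in at about 23 s of the 64 s. No verdict was reported.

- **Lever:** I pushed it open until it met its stop (23 N). A picture then showed the handle level.
- **Clipping on:** I gripped the tag by the spine, lifted it out and pressed the gate onto the eye's bar. By touch the bar's centre was at about 216 mm; the camera had suggested about 219 mm. I pressed the bar about 22 mm in and drew the hook back 26 mm, and the picture showed the gate snap shut behind it.
- **Release:** I lowered the tag round the bar before letting go, so it would swing little. The highest wrist-force reading between moves was 23 N, at the lever stop.

**Last checks:**
- **Tag:** it hangs clear of the post, and its position stayed within 0.3 pixel over six frames. The gate is closed and the gripper is well away.
- **Bystanders:** the sanding block showed no change. The before-and-after comparison did show changed pixels at the tape measure (173) and the screw box (82). I put these down to the gripper, hook and shadows overlapping them in that view; I did not measure their positions again. Both look in place, and the robot passed well above them.

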